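# Swing the water spout over the beaker and open its tap

### The job

Get the beaker ready to be filled at the bench water outlet: with one fingertip, gently push the swivel spout round until its nozzle is over the middle of the open white beaker, and only then push the tap lever round until it is fully open, in line with its pipe and pointing away from the column. Do not grasp anything, and leave the beaker, flask, bottle and jar standing where they are.

Things in the scene. Friction and masses are not known exactly. Their poses are not given: they have to be found in the camera images.
- spout_axis (a point): Point on the upright swivel axis of the spout, at the height of the middle of its horizontal pipe (162 mm above the bench). The steel column below is 32 mm across and carries a swivel head 42 mm across whose top is 179 mm above the bench. The outlet stands on a grey foot plate 70 x 270 x 12 mm, fixed to the bench. This point has the axes of the outlet: z up, x the direction of the spout at joint value 0, y from the column towards the tap.
- spout (a joint): Angle of the spout about its upright axis, rad: 0 when it points along the outlet's x, growing anticlockwise seen from above, stops at -1.5 and 1.5. It turns stiffly (about 1.2 N at 100 mm from the axis) and stays where it is left. The spout is a horizontal steel pipe 14 mm thick, its middle 162 mm above the bench, that runs from the axis out to 150 mm, where it bends straight down to the nozzle.
- nozzle (a point): Centre of the outlet opening of the nozzle (white, 17 mm across) at the end of the spout, 150 mm out from the swivel axis, 118 mm above the bench.
- tap_axis (a point): Point on the upright turning axis of the tap, at mid-height of its lever (102 mm above the bench), 150 mm from the column's axis along the outlet's y. The brass tap body below is 34 mm across and 90 mm high; the supply pipe (18 mm thick, 45 mm above the bench) runs from the column through it along y and 50 mm beyond.
- tap (a joint): Angle of the tap lever about its upright axis, rad: 0 is shut, the lever square to the pipe and pointing along the outlet's -x; it grows clockwise seen from above; 1.571 is fully open, the lever in line with the pipe and pointing along the outlet's +y, away from the column. A stop is at 1.7. It turns stiffly (about 2 N at 60 mm from the axis) and stays where it is left.
- lever_end (a point): Middle of the free end of the aluminium tap lever, 85 mm from the tap's axis. The lever is a flat bar 20 mm wide and 12 mm thick in height, its middle 102 mm above the bench; nothing but the tap body and the foot plate lies under it.
- beaker_rim (a point): Centre of the open mouth of the white plastic beaker, 80 mm across the mouth, 90 mm high: the only open vessel. Loose on the bench, as are the others. The beaker, flask and bottle stand in changing order on the arc that the nozzle passes over, one about straight ahead of the outlet and one about 55 degrees to either side.
- flask: Clear glass conical flask, 74 mm across the foot, 100 mm high, narrow neck. Origin at the centre of its underside. Leave it alone.
- bottle: Amber glass bottle with a black cap, 52 mm across, 100 mm high. Origin at the centre of its underside. Leave it alone.
- jar: White jar with a white lid, 60 mm across, 85 mm high, standing off to the robot's right of the outlet. Origin at the centre of its underside. Leave it alone.
There are look-alikes about, which are no part of the job. Leave any green or red look-alike of the part that bears beaker_rim alone.

How it is judged:
By the outcome, as a careful person would: the job done as asked, in the order asked, and still so for the second after the job is handed in, with the robot touching nothing.
It also fails if it takes over 58 s, if anything falls off the work surface, if the arm or the gripper's body presses on something with over 40 N, if the wrist force passes 120 N, or if a joint passes its speed limit or range.

### The arm

A 7-joint arm with a two-finger parallel gripper is mounted at the origin on the work surface. World frame = base frame: x ahead of the robot, y to its left, z up, the work surface at z = 0. Lengths are in m, angles in rad, forces in N, time in s.
With the tool pointing down it reaches from about 0.425 to 0.925 m from the base axis. Payload 6.8 kg.
Tool frame: the origin (TCP) lies where the fingers leave the gripper's body, on its centre line; the fingertips stand 80 mm ahead of it and the grasp point (between the pads) lies 61 mm ahead of it; z points along the fingers, x is the direction in which the jaws open and shut, and the axes are right-handed (so a half turn about z gives the same grasp; the last joint's range is limited). The gripper opens to 88 mm and grips with 3 to 60 N. Pads are 20 mm wide; open, the fingers measure 115 mm over their backs; the gripper's body (75 mm by 178 mm) begins 61 mm behind the grasp point.
Start: joints at [1.068, 0.477, 0.022, 1.555, -0.011, 1.109, -0.083], TCP at [0.26, -0.623, 0.303] pointing down, gripper open.
Joint ranges: [-2.96, 2.96], [-0.34, 2.1], [-1.41, 1.46], [0.24, 2.44], [-1.37, 4.51], [0.17, 1.92], [-2.96, 2.96]. Speed limits (rad/s): [2.39, 2.39, 3.14, 3.14, 3.14, 3.14, 3.14].

### API

Orientations are given as a unit quaternion [w, x, y, z].
In Python, from bench import arm gives the robot as it stands.
- The arm moves only by the shell command python3 -m inch 'ROWS'. ROWS is JSON, a list of rows, each a list of 7 numbers: the turn, a rotation vector about the world's x, y, z in rad, then the shift along the world's x, y, z in mm, then the finger opening in mm, from 0 to 87.8. A call has exactly 10 rows; each row shifts and turns the commanded pose from where the row before left it; what a row does not reach is not made up. A row lasts 1/10 s, in which the tool goes at most 50 mm and 8.59 degrees, less where a joint would pass 70% of its speed; a pose out of reach is approached as far as the arm can. A call with a gripper value outside its range is refused whole. The fingers move at their own pace and stop on an object; the grip force is fixed at half the most. Time passes only in rows, so rows that do not move let the fingers close, or fill a call up. It gives the time, the measured TCP pose, the force and the opening at its end, in the units of the state.
- arm.observe(): the state, without advancing time (a new reading comes with each control period).
- arm.read_camera(name): name is "side" or "top"; returns the picture (400x640x3 uint8, blue, green, red); there is no depth.
- arm.get_calibration(name): a dict with "mtx" (3x3 intrinsics, pixels), "k1" (the pictures are not rectified: a ray, as slopes to the right and down, at radius r is drawn at 1 + k1 r^2 times it, then the intrinsics apply), "T" (4x4, takes a point from camera to world coordinates). Camera axes: x right, y down, z forward; pixel columns grow to the right and rows downward; lengths in m; the calibration is good to about 2 mm. A picture is of the moment at which its call begins. get_calibration takes no time and is no camera call.
- arm.finish_job(): hands the job in, once; it reports no verdict.
Trained networks look in the newest picture that a camera, given by its name, has taken for a name from the list of things; names that differ only in an ending like _2 or _b are one class to them, and where a whole thing is asked for, a point or a joint stands for the part that bears it (a point fixed in the world has none). Each returns a list of dicts, best first, with "confidence" (0 to 1); they miss things now and then, are a little off and sometimes report something else, mostly with a low value. They report only what shows in the picture. A call takes as long as a camera call. They do not tell look-alikes from the thing itself.
- arm.recognise(camera, query): "rect" ([left, top, right, bottom] in pixels, round what is visible of it).
- arm.outline_of(camera, query): "mask" (400x640 bool, what is visible of it) and "rect" ([left, top, right, bottom] in pixels, round what is visible of it).
The state is a dict: "t": time; "joints": joint angles; "qd": joint speeds; "effort": joint torques, N m; "tool_pos": TCP position; "ee_rot": TCP orientation; "wrist_force": force on the tool from outside, world axes, zero at the start; "torque": the same for the moment, N m; "finger_gap": finger opening in m.
Only numpy, scipy, OpenCV 4.12 (cv2) and the standard library are available. Lean on these libraries where they do the work, as an engineer would, in place of code of your own. Each camera call takes 0.05 s, during which the arm holds its last target. There are 200 camera calls.

## Working session

There is one attempt and no reset: what is moved stays moved. The work goes in short steps, Python scripts to look and compute and a shell command to move; the robot and the scene stay as the last step left them, time stands still between calls to the robot, and variables do not carry over. Pictures are saved under pics/ and viewed, about 8 in all and at most 12, crops included, and the job is handed in when it is done.

```bash
mkdir -p pics
cat > h.py <<'E'
import numpy as np, cv2
from bench import arm
def ray(cam,u,v):
    c=arm.get_calibration(cam);K=np.array(c["mtx"]);T=np.array(c["T"])
    d=np.array([(u-K[0,2])/K[0,0],(v-K[1,2])/K[1,1]]);s=d.copy()
    for _ in range(20): s=d/(1+c["k1"]*(s@s))
    return T[:3,3],T[:3,:3]@np.array([s[0],s[1],1])
def at(cam,u,v,z):
    o,d=ray(cam,u,v);return (o+d*(z-o[2])/d[2])[:2]
def proj(cam,p):
    c=arm.get_calibration(cam);K=np.array(c["mtx"]);T=np.array(c["T"])
    q=T[:3,:3].T@(np.array(p)-T[:3,3]);s=q[:2]/q[2];s=s*(1+c["k1"]*(s@s))
    return K[:2,:2]@s+K[:2,2]
E
python3 - <<'E'
from h import *
for c in("top","side"):
    im=arm.read_camera(c);cv2.imwrite(f"pics/{c}0.png",im)
    k=arm.get_calibration(c);print(c,np.round(k["T"],3).tolist(),k["mtx"],k["k1"])
    for q in("spout","spout_axis","nozzle","tap","tap_axis","lever_end","beaker_rim","flask","bottle","jar"):
        try:print(q,[(np.round(r["rect"]).tolist(),round(r["confidence"],2)) for r in arm.recognise(c,q)])
        except Exception as e:print(q,e)
print(arm.observe())
E
```

```text
top [[0.02, -0.995, 0.099, 0.479], [-1.0, -0.02, 0.001, -0.061], [0.001, -0.099, -0.995, 0.938], [0.0, 0.0, 0.0, 1.0]] [[363.3409769    0.         313.26794414]
 [  0.         363.3409769  204.81527335]
 [  0.           0.           1.        ]] -0.006729010765004149
spout [([302.0, 136.0, 320.0, 217.0], 0.59), ([400.0, 250.0, 434.0, 276.0], 0.36)]
spout_axis [([228.0, 136.0, 340.0, 232.0], 0.94), ([264.0, 141.0, 296.0, 177.0], 0.71)]
nozzle [([300.0, 132.0, 318.0, 215.0], 0.97)]
tap [([357.0, 184.0, 375.0, 209.0], 0.41), ([262.0, 140.0, 294.0, 178.0], 0.28)]
tap_axis [([227.0, 136.0, 337.0, 232.0], 0.88)]
lever_end [([225.0, 179.0, 259.0, 216.0], 0.93), ([356.0, 186.0, 376.0, 208.0], 0.71)]
beaker_rim [([181.0, 122.0, 220.0, 157.0], 0.91), ([264.0, 140.0, 295.0, 177.0], 0.89), ([172.0, 188.0, 210.0, 224.0], 0.75)]
flask [([359.0, 182.0, 374.0, 209.0], 0.75), ([321.0, 137.0, 348.0, 168.0], 0.58), ([229.0, 136.0, 339.0, 234.0], 0.35)]
bottle [([358.0, 185.0, 377.0, 209.0], 0.87)]
jar [([357.0, 184.0, 376.0, 209.0], 0.72), ([400.0, 249.0, 434.0, 277.0], 0.59)]
side [[-0.999, -0.023, 0.
[... 851 characters left out ...]
.0], 0.62)]
{'t': 1.1, 'joints': array([ 1.06788537,  0.47699628,  0.02242595,  1.5553619 , -0.01148288,
        1.10935139, -0.08311961]), 'qd': array([-0.00055825,  0.0006296 ,  0.00042198,  0.00064362, -0.00019594,
        0.00044416, -0.00125278]), 'effort': array([ 3.06722459e-04, -5.82729471e+01,  1.53438170e+00, -2.72934562e+01,
       -5.40921441e-02,  1.02544186e-02,  2.97287579e-05]), 'tool_pos': array([ 0.25962372, -0.62309573,  0.30268303]), 'ee_rot': array([ 8.78986256e-06,  8.32040330e-01, -5.54715142e-01,  1.99640776e-06]), 'wrist_force': array([ 0.64724874, -0.31305812,  0.02443344]), 'torque': array([ 0.02637019,  0.03771867, -0.03835452]), 'finger_gap': 0.08750762386046902}
```

View pics/top0.png

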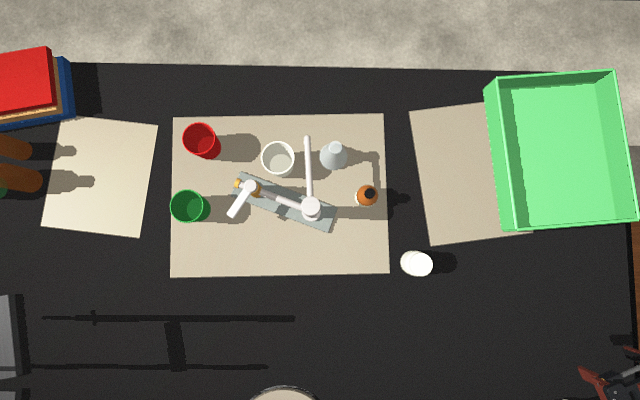

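View pics/side0.png

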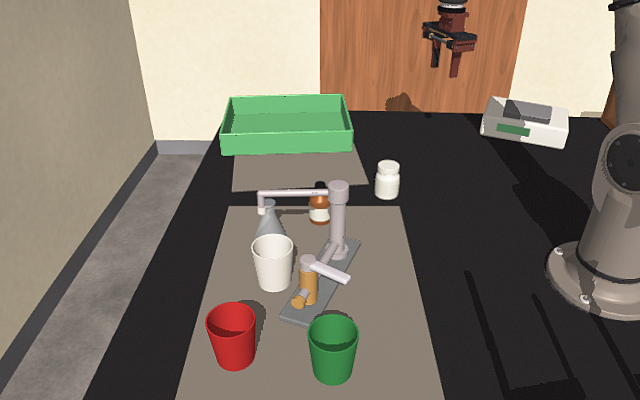

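Top view: white beaker at (279,158), the only open white vessel. Look-alikes are the red beaker (201,140), green beaker (187,206) and lidded jar (416,263). Column head is at (311,208), nozzle about (307,138), tap about (250,187), lever end about (232,214). I'll check this in a close crop.

Run:
```python
from h import *
t=cv2.imread("pics/top0.png")[120:240,220:380];s=cv2.imread("pics/side0.png")[170:340,230:370]
cv2.imwrite("pics/tc.png",cv2.resize(t,None,fx=5,fy=5,interpolation=2))
cv2.imwrite("pics/sc.png",cv2.resize(s,None,fx=3.5,fy=3.5,interpolation=2))
for c,r in(("top",None),("side",None)):
    for m in arm.outline_of(c,"beaker_rim"):print(c,m["rect"],m["confidence"])
```

```text
top [263.1, 140.9, 295.6, 178.7] 0.95
top [168.9, 186.7, 209.6, 223.4] 0.89
top [179.8, 119.4, 216.9, 159.1] 0.85
side [205.3, 299.4, 254.0, 366.9] 0.83
side [250.2, 230.8, 293.2, 290.9] 0.65
side [308.5, 310.7, 357.0, 386.5] 0.64
```

View pics/tc.png

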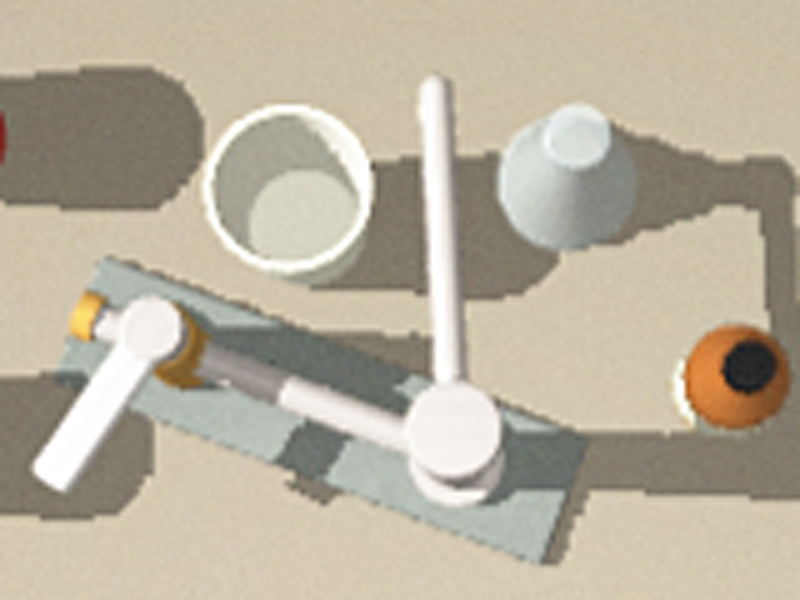

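View pics/sc.png

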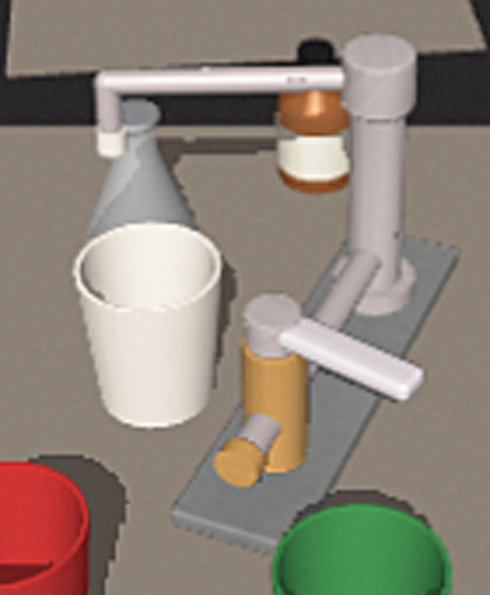

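The crops confirm the white beaker: rim centre about (277.8,158) in the top image, with the flask ahead and the bottle on the right. The spout lies between beaker and flask, and the lever end is at (230.4,215).

Run:
```python
from h import *
tp=lambda a,b,z:at("top",220+a/5-.4,120+b/5-.4,z)
sp=lambda a,b,z:at("side",230+a/3.5-.35,170+b/3.5-.35,z)
col=tp(454,431,.179);colS=sp(380,55,.179)
tap=tp(152,328,.118);tapS=sp(273,310,.118)
le=tp(52,474,.102);leS=sp(410,385,.102)
el=tp(435,84,.162);nozS=sp(112,142,.118)
bk=tp(289,190,.09);bkS=sp(149,267,.09)
fl=tp(578,135,.1);bo=tp(748,366,.1)
for n in"col colS tap tapS le leS el nozS bk bkS fl bo".split():print(n,np.round(globals()[n],4))
c=[tp(*p,.012) for p in((105,257),(586,436),(548,562),(60,380))]
print("plate",np.round(c,4).tolist())
yd=(c[0]-c[1]+c[3]-c[2]);yd/=np.linalg.norm(yd);print("ydir",yd, (tap-col)/np.linalg.norm(tap-col),np.linalg.norm(tap-col))
for n,p,o in(("spout",el,col),("spoutS",nozS,colS),("bk",bk,col),("bkS",bkS,colS),("lever",le,tap),("leverS",leS,tapS),("bo",bo,col),("fl",fl,col)):
    d=p-o;print(n,np.linalg.norm(d),np.degrees(np.arctan2(d[1],d[0])))
print("yang",np.degrees(np.arctan2(yd[1],yd[0])), "green",at("top",189,204,.09))
q=arm.observe()["ee_rot"]
from scipy.spatial.transform import Rotation as R
print(R.from_quat(q[[1,2,3,0]]).as_matrix().round(3))
```

```text
col [ 0.5517 -0.0546]
colS [ 0.5529 -0.0503]
tap [0.6021 0.0846]
tapS [0.603 0.096]
le [0.5356 0.1311]
leS [0.5347 0.1307]
el [ 0.7057 -0.043 ]
nozS [ 0.7042 -0.0499]
bk [0.6738 0.027 ]
bkS [0.6748 0.0285]
fl [ 0.7006 -0.1094]
bo [ 0.5924 -0.19  ]
plate [[0.6546, 0.1292], [0.5666, -0.1207], [0.5018, -0.1022], [0.5901, 0.1498]]
ydir [0.33155151 0.94343712] [0.34017959 0.94036049] 0.1480306862558294
spout 0.15440766860769906 4.294204562247915
spoutS 0.15124966662486988 0.11903604802559285
bk 0.14680025488357276 33.734346113312256
bkS 0.14509026813977172 32.862518450332026
lever 0.08113560640205075 145.04968574431925
leverS 0.07658147891377846 153.06852757440961
bo 0.14141399782299752 -73.28466506354516
fl 0.1586380996469617 -20.235831568391546
yang 70.63702726802681 green [0.55892961 0.231181  ]
[[ 0.385 -0.923 -0.   ]
 [-0.923 -0.385 -0.   ]
 [ 0.     0.    -1.   ]]
```

Column ≈ (0.552,-0.053), outlet y axis at 70.4°, spout at about 3.5° world, beaker at 33.4°, lever at about 147° (fully open is 70.4°). I'll approach high with the fingers shut, turning the jaw axis along the outlet's x.

```bash
python3 -m inch '[[0,0,0.084,24,31,0,0],[0,0,0.084,24,31,0,0],[0,0,0.084,24,31,0,0],[0,0,0.084,24,31,0,0],[0,0,0.084,24,31,0,0],[0,0,0.084,24,31,0,0],[0,0,0.084,24,31,0,0],[0,0,0.084,24,31,0,0],[0,0,0.084,24,31,0,0],[0,0,0.084,24,31,0,0]]'
python3 -m inch '[[0,0,0,21,28,0,0],[0,0,0,21,28,0,0],[0,0,0,21,28,0,0],[0,0,0,21,28,0,0],[0,0,0,21,28,0,0],[0,0,0,21,28,0,0],[0,0,0,21,28,0,0],[0,0,0,21,28,0,0],[0,0,0,0,0,0,0],[0,0,0,0,0,0,0]]'
```

```text
t: 2.2
tool_pos: [0.5004, -0.3118, 0.3029]
ee_rot: [0.0, 0.986, -0.166, 0.0]
wrist_force: [0.5, 0.4, 0.6]
finger_gap: 0.0113
t: 3.2
tool_pos: [0.6678, -0.0883, 0.3024]
ee_rot: [0.0, 0.986, -0.166, -0.0]
wrist_force: [-0.6, -0.5, -0.0]
finger_gap: 0.0002
```

```bash
python3 -m inch '[[0,0,0,0,-2,-10,0],[0,0,0,0,-2,-10,0],[0,0,0,0,-2,-10,0],[0,0,0,0,0,-10,0],[0,0,0,0,0,-10,0],[0,0,0,0,0,-10,0],[0,0,0,0,0,-10,0],[0,0,0,0,0,-5,0],[0,0,0,0,0,0,0],[0,0,0,0,0,0,0]]'
python3 - <<'E'
from h import *
s=arm.read_camera("side");cv2.imwrite("pics/s1.png",cv2.resize(s[60:300,200:440],None,fx=2.5,fy=2.5,interpolation=2))
E
```

```text
t: 4.2
tool_pos: [0.6678, -0.095, 0.2279]
ee_rot: [-0.0, 0.986, -0.167, 0.0]
wrist_force: [0.3, 0.0, -0.0]
finger_gap: 0.0007
```

View pics/s1.png

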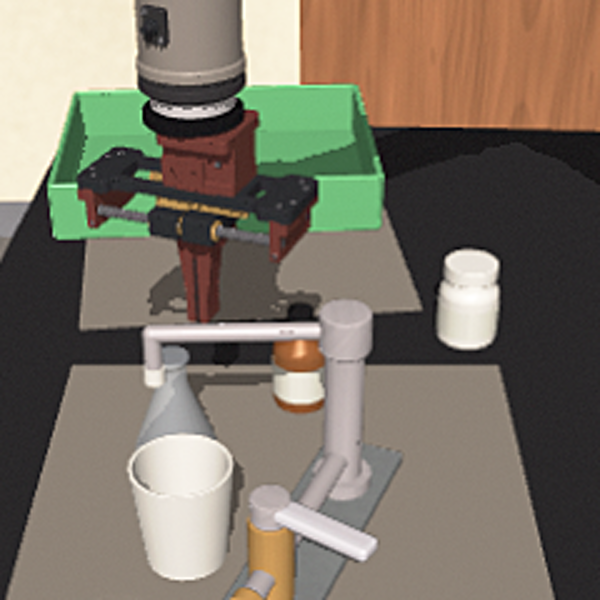

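The fingers are behind the pipe at crop (203,320), tips level with it and clear of the flask. Pushing in +y, slowly.

```bash
python3 -m inch '[[0,0,0,0,5,0,0],[0,0,0,0,5,0,0],[0,0,0,0,5,0,0],[0,0,0,0,5,0,0],[0,0,0,0,5,0,0],[0,0,0,0,5,0,0],[0,0,0,0,5,0,0],[0,0,0,0,5,0,0],[0,0,0,0,5,0,0],[0,0,0,0,5,0,0]]'
python3 -m inch '[[0,0,0,0,3,0,0],[0,0,0,0,3,0,0],[0,0,0,0,3,0,0],[0,0,0,0,3,0,0],[0,0,0,-0.5,3,0,0],[0,0,0,-0.5,3,0,0],[0,0,0,-0.5,3,0,0],[0,0,0,-0.5,2,0,0],[0,0,0,-0.5,2,0,0],[0,0,0,0,0,0,0]]'
python3 - <<'E'
from h import *
for c,b in(("side",(150,300,230,370)),("top",(110,250,220,380))):
    s=arm.read_camera(c);cv2.imwrite(f"pics/{c}2.png",s)
    for q in("nozzle","spout"):print(c,q,[(r["rect"],r["confidence"]) for r in arm.recognise(c,q)])
a=cv2.imread("pics/side2.png")[160:320,230:380];b=cv2.imread("pics/top2.png")[110:270,220:370]
cv2.imwrite("pics/p2.png",cv2.resize(np.hstack([a,b]),(800,427),interpolation=2))
E
```

```text
t: 5.25
tool_pos: [0.6675, -0.0449, 0.2276]
ee_rot: [0.0, 0.986, -0.167, -0.0]
wrist_force: [-0.4, -2.5, -0.2]
finger_gap: 0.0006
t: 6.25
tool_pos: [0.6651, -0.0195, 0.2277]
ee_rot: [-0.0, 0.986, -0.167, 0.0]
wrist_force: [1.3, -0.2, 0.1]
finger_gap: 0.0006
side nozzle [([260.7, 178.0, 359.6, 326.3], 0.21)]
side spout [([261.6, 180.7, 349.5, 234.4], 0.82)]
top nozzle []
top spout []
```

View pics/p2.png

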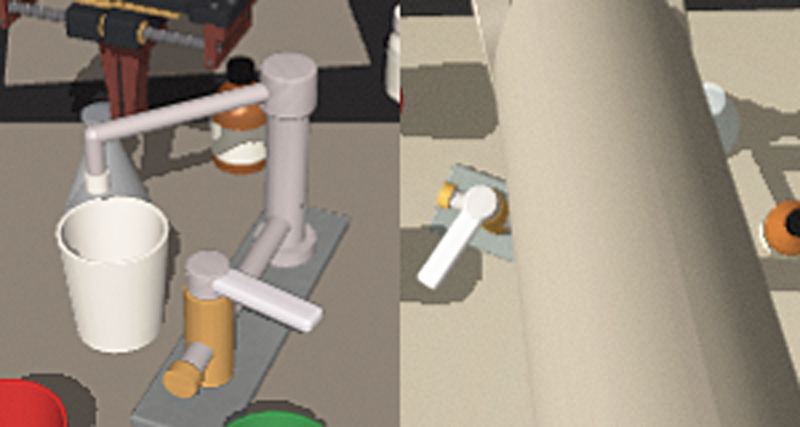

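Moving well: the nozzle opening is at side px ≈ (266.2,229.5), just short of the beaker rim. I'll compute the angle left.

Run:
```python
from h import *
C=np.array([.552,-.053])
n=at("side",230+97/2.667-.3,160+187/2.667-.3,.118);d=n-C
print(n,np.linalg.norm(d),np.degrees(np.arctan2(d[1],d[0])))
for a in(22,25,28,31,33.4,36):
    print(a,proj("side",[*(C+.15*np.array([np.cos(np.radians(a)),np.sin(np.radians(a))])),.118]))
s=arm.read_camera("side")
cv2.imwrite("pics/n.png",0*s[:2,:2])
```

```text
[0.68644199 0.01570416] 0.15097983981563426 27.06848677847162
22 [264.53188918 225.88493039]
25 [265.65643836 228.14268211]
28 [267.00565937 230.38105107]
31 [268.57969553 232.5924674 ]
33.4 [270.00032503 234.3369888 ]
36 [271.70024491 236.19713505]
```

```bash
python3 -m inch '[[0,0,0,-0.7,2,0,0],[0,0,0,-0.7,2,0,0],[0,0,0,-0.7,2,0,0],[0,0,0,-0.7,2,0,0],[0,0,0,-0.7,2,0,0],[0,0,0,-0.5,2,0,0],[0,0,0,0,0,0,0],[0,0,0,0,0,0,0],[0,0,0,1,-3,0,0],[0,0,0,4,-8,0,0]]'
python3 - <<'E'
from h import *
s=arm.read_camera("side");cv2.imwrite("pics/s3.png",cv2.resize(s[160:310,230:380],None,fx=4,fy=4,interpolation=2))
E
```

```text
t: 7.6
tool_pos: [0.6662, -0.0183, 0.2278]
ee_rot: [-0.0, 0.986, -0.166, -0.0]
wrist_force: [-0.0, 0.5, 0.2]
finger_gap: 0.0007
```

View pics/s3.png

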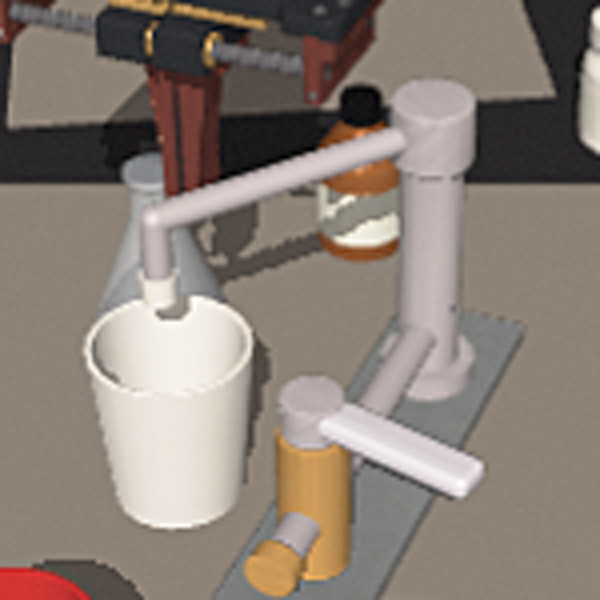

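The nozzle is over the beaker (opening at crop (161,303), target (160,297)). I'll back off, rise, and go round to the trailing side of the lever, looking from the top on the way.

```bash
python3 -m inch '[[0,0,0,2,-8,10,0],[0,0,0,0,-2,25,0],[0,0,0,0,0,30,0],[0,0,0,0,0,10,0],[0,0,0,-25,10,0,0],[0,0,0,-25,20,0,0],[0,0,0,-25,25,0,0],[0,0,0,-25,25,0,0],[0,0,0,-25,25,0,0],[0,0,0,-17,12,0,0]]'
python3 - <<'E'
from h import *
print(arm.observe()["tool_pos"])
s=arm.read_camera("top");cv2.imwrite("pics/t4.png",cv2.resize(s[110:250,200:380],None,fx=4,fy=4,interpolation=2))
E
```

```text
t: 8.65
tool_pos: [0.5243, 0.0902, 0.3026]
ee_rot: [-0.0, 0.986, -0.166, -0.0]
wrist_force: [1.3, -0.2, 0.1]
finger_gap: 0.0011
[0.52425477 0.09016671 0.30262161]
```

View pics/t4.png

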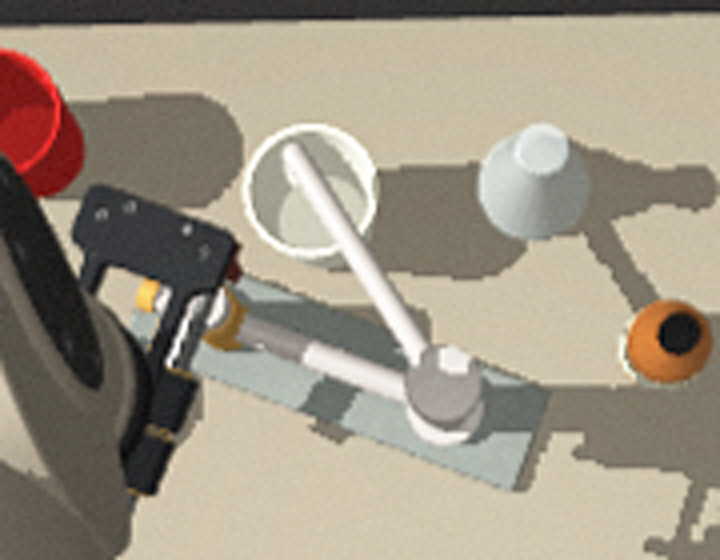

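```bash
python3 - <<'E'
from h import *
tp=lambda a,b,z:at("top",200+a/4-.4,110+b/4-.4,z)
C=np.array([.552,-.053])
e=tp(290,149,.162);b=tp(311,190,.09);h=tp(444,387,.179)
for n,p in(("el",e),("bk",b)):
  for o in(C,h):
    d=p-o;print(n,p,np.linalg.norm(d),np.degrees(np.arctan2(d[1],d[0])))
d=(e-h)/np.linalg.norm(e-h);print("nozzle-beaker mm",(h+.15*d-b)*1000,h)
E
python3 -m inch '[[0,0,0,0,0,-15,0],[0,0,0,0,0,-20,0],[0,0,0,0,0,-20,0],[0,0,0,0,0,-20,0],[0,0,0,0,0,-20,0],[0,0,0,0,0,-15,0],[0,0,0,0,0,-12,0],[0,0,0,0,0,-10,0],[0,0,0,0,0,0,0],[0,0,0,0,0,0,0]]'
python3 - <<'E'
from h import *
s=arm.read_camera("side");cv2.imwrite("pics/s5.png",cv2.resize(s[150:350,230:430],None,fx=3,fy=3,interpolation=2))
E
```

```text
el [0.68085386 0.03173371] 0.15421776172595597 33.328736343299454
el [0.68085386 0.03173371] 0.15653058668434905 33.652023894750954
bk [0.67499539 0.02711477] 0.14678638285104278 33.078773275618694
bk [0.67499539 0.02711477] 0.14909551693813258 33.422052828307656
nozzle-beaker mm [0.42228905 1.00002752] [ 0.55055491 -0.05500734]
t: 9.7
tool_pos: [0.5264, 0.088, 0.1709]
ee_rot: [-0.0, 0.986, -0.167, 0.0]
wrist_force: [-0.0, -0.1, -0.6]
finger_gap: 0.0008
```

View pics/s5.png

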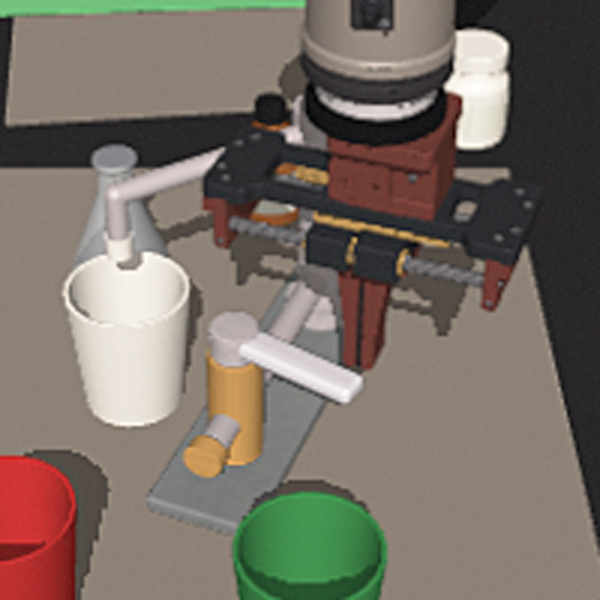

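Nozzle is within about 1 mm of the beaker centre. Fingers are beside the lever's outer half on the trailing side. I'll work out the waypoints of the arc.

Run:
```python
from h import *
T=np.array([.602,.088]);j=np.array([.942,-.335]);k=np.array([.335,.942])
for L in(147,135,123,111,99,87,80,75,72,70.4,68):
    a=np.radians(L);u=np.array([np.cos(a),np.sin(a)]);p=np.array([np.sin(a),-np.cos(a)])
    F=T+.062*u-p*(.010+.0135*abs(p@j)+.010*abs(p@k));print(L,(F*1000).round(1))
```

```text
147 [537.6 102.6]
135 [540.6 114.3]
123 [546.3 125.8]
111 [554.8 136.3]
99 [566.  145.1]
87 [579.5 151.3]
80 [588.2 153.4]
75 [594.6 154.2]
72 [598.6 154.3]
70.4 [600.7 154.3]
68 [603.1 154.4]
```

```bash
python3 -m inch '[[0,0,0,4,5,0,0],[0,0,0,4,5,0,0],[0,0,0,3.2,4.6,0,0],[0,0,0,1.5,5.9,0,0],[0,0,0,1.5,5.8,0,0],[0,0,0,2.9,5.8,0,0],[0,0,0,2.8,5.7,0,0],[0,0,0,2.9,3.5,0,0],[0,0,0,2.8,3.5,0,0],[0,0,0,2.8,3.5,0,0]]'
python3 -m inch '[[0,0,0,2.8,2.2,0,0],[0,0,0,2.8,2.2,0,0],[0,0,0,2.8,2.2,0,0],[0,0,0,2.8,2.2,0,0],[0,0,0,3.4,1.6,0,0],[0,0,0,3.4,1.6,0,0],[0,0,0,3.4,1.5,0,0],[0,0,0,3.3,1.5,0,0],[0,0,0,4.3,1,0,0],[0,0,0,4.4,1.1,0,0]]'
python3 - <<'E'
from h import *
s=arm.read_camera("side");cv2.imwrite("pics/s6.png",cv2.resize(s[180:350,230:400],None,fx=3.5,fy=3.5,interpolation=2))
E
```

```text
t: 10.75
tool_pos: [0.5546, 0.1365, 0.1706]
ee_rot: [0.0, 0.986, -0.167, -0.0]
wrist_force: [0.3, -2.2, 0.1]
finger_gap: 0.0006
t: 11.75
tool_pos: [0.5882, 0.1535, 0.1706]
ee_rot: [-0.0, 0.986, -0.167, -0.0]
wrist_force: [-1.5, -0.7, 0.7]
finger_gap: 0.0004
```

View pics/s6.png

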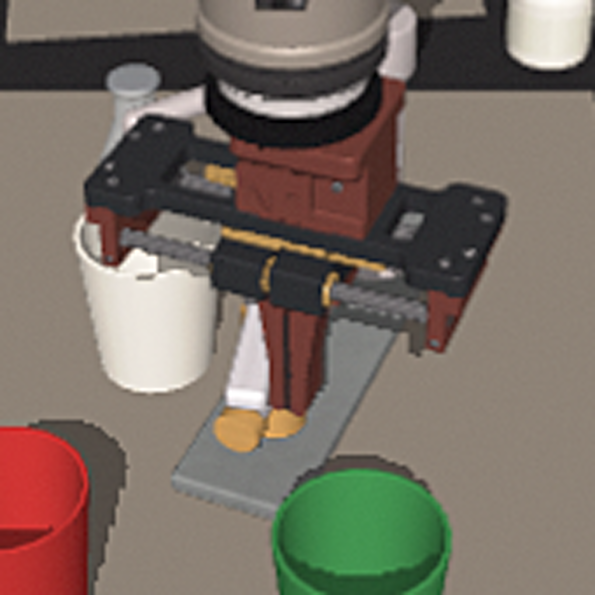

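The lever has swung with the finger; its end face is at crop (246,398). Comparing with predicted pixels.

Run:
```python
from h import *
for T in([.602,.088],[.6025,.0865]):
  for L in(85,80,75,70.4):
    a=np.radians(L);p=proj("side",[T[0]+.085*np.cos(a),T[1]+.085*np.sin(a),.102]);print(L,(p-[230,180])*3.5+1.5)
```

```text
85 [249.5875906  406.23000909]
80 [233.99700992 404.28768658]
75 [218.81423196 401.4056673 ]
70.4 [205.32833419 397.95290746]
85 [248.75695682 403.95425128]
80 [233.19179788 402.01784824]
75 [218.03429323 399.14464154]
70.4 [204.57127619 395.70244468]
```

```bash
python3 -m inch '[[0,0,0,2,0.3,0,0],[0,0,0,2,0.2,0,0],[0,0,0,2,0,0,0],[0,0,0,2,0,0,0],[0,0,0,2,0,0,0],[0,0,0,2,0,0,0],[0,0,0,2,0,0,0],[0,0,0,1,-0.3,0,0],[0,0,0,0,0,0,0],[0,0,0,0,0,0,0]]'
python3 - <<'E'
from h import *
s=arm.read_camera("side");cv2.imwrite("pics/s7.png",cv2.resize(s[180:350,230:400],None,fx=3.5,fy=3.5,interpolation=2))
E
```

```text
t: 12.8
tool_pos: [0.6032, 0.1537, 0.1708]
ee_rot: [-0.0, 0.986, -0.167, 0.0]
wrist_force: [-0.7, 0.3, 0.3]
finger_gap: 0.0003
```

View pics/s7.png

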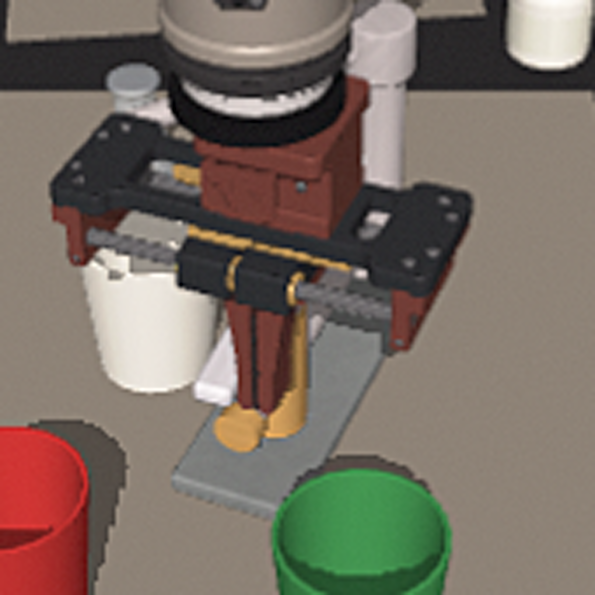

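End face at crop (212,392), so the lever is at about 73°. A bit more push, then back off, rise and clear out to look from above.

```bash
python3 -m inch '[[0,0,0,1.2,-0.4,0,0],[0,0,0,1.2,-0.4,0,0],[0,0,0,0,0,0,0],[0,0,0,-5,2,0,0],[0,0,0,-12,4,0,0],[0,0,0,-8,3,15,0],[0,0,0,0,0,30,0],[0,0,0,0,0,35,0],[0,0,0,0,0,35,0],[0,0,0,0,0,20,0]]'
python3 -m inch '[[0,0,0,-15,20,0,0],[0,0,0,-20,30,0,0],[0,0,0,-20,30,0,0],[0,0,0,-20,30,0,0],[0,0,0,-20,30,0,0],[0,0,0,-20,30,0,0],[0,0,0,-20,30,0,0],[0,0,0,-15,20,0,0],[0,0,0,0,0,0,0],[0,0,0,0,0,0,0]]'
python3 - <<'E'
from h import *
s=arm.read_camera("top")[120:240,170:350];d=arm.read_camera("side")[180:330,230:390]
a=cv2.resize(s,(800,533),interpolation=2);cv2.imwrite("pics/f.png",a)
cv2.imwrite("pics/fs.png",cv2.resize(d,None,fx=4,fy=4,interpolation=2))
for c in("top","side"):
  for q in ("lever_end","tap"):print(c,q,[(r["rect"],r["confidence"]) for r in arm.recognise(c,q)])
E
```

```text
t: 13.85
tool_pos: [0.5803, 0.1626, 0.3101]
ee_rot: [-0.001, 0.986, -0.167, 0.002]
wrist_force: [0.5, 0.2, 0.6]
finger_gap: 0.0006
t: 14.85
tool_pos: [0.4297, 0.3818, 0.3065]
ee_rot: [-0.0, 0.986, -0.166, 0.001]
wrist_force: [-0.3, -0.2, -0.3]
finger_gap: 0.0003
top lever_end [([212.3, 167.8, 258.7, 194.1], 0.84)]
top tap [([219.2, 173.0, 257.5, 194.3], 0.6)]
side lever_end [([280.8, 252.9, 314.4, 300.4], 0.88), ([263.0, 179.5, 349.6, 237.7], 0.44)]
side tap [([282.8, 251.5, 317.2, 296.5], 0.96)]
```

View pics/f.png

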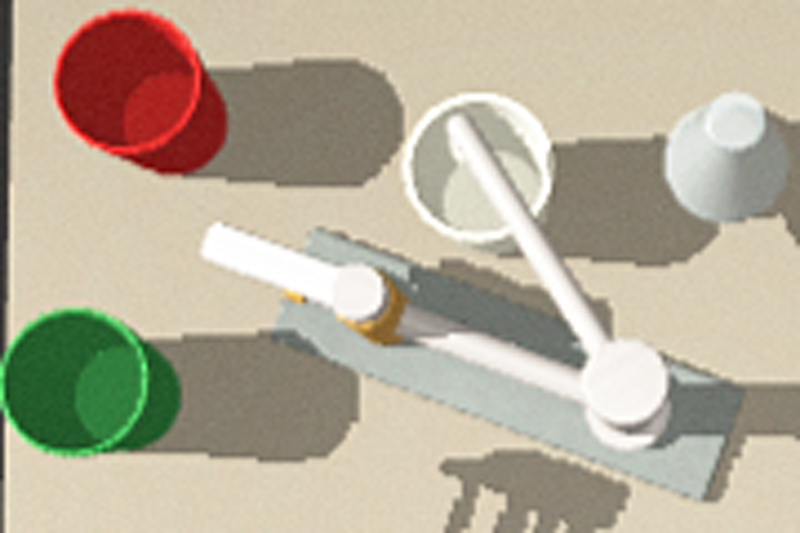

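Run:
```python
from h import *
s=arm.read_camera("top")
g=s.min(2).astype(int); 
# lever: bright white pixels left of the hub
m=np.zeros(g.shape,bool);m[164:192,210:246]=g[164:192,210:246]>225
n,l,st,ct=cv2.connectedComponentsWithStats(m.astype(np.uint8));i=1+st[1:,4].argmax();v,u=np.nonzero(l==i);print(st[i])
P=np.array([at("top",a,b,.108) for a,b in zip(u,v)])
w=np.linalg.svd(P-P.mean(0))[2][0];w*=np.sign(w[1]);print("lever svd",np.degrees(np.arctan2(w[1],w[0])),P.mean(0))
T=np.array([.602,.088]);d=P.mean(0)-T;print("via tap axis",np.degrees(np.arctan2(d[1],d[0])))
f=lambda a,b,z:at("top",170+a/4.444-.4,120+b/4.444-.4,z)
d=f(210,244,.105)-f(359,291,.118);print("hub-end",np.degrees(np.arctan2(d[1],d[0])),f(359,291,.118))
for a,b in(((318,228),(743,386)),((280,328),(705,500))):
    d=f(*a,.012)-f(*b,.012);print("plate",np.degrees(np.arctan2(d[1],d[0])))
h=f(625,382,.179);t=f(359,291,.118);d=t-h;print("col-tap",np.degrees(np.arctan2(d[1],d[0])))
s=arm.read_camera("side");print([(r["rect"],r["confidence"]) for r in arm.recognise("side","lever_end")][:1])
```

```text
[215 170  31  20 266]
lever svd 69.42946673542107 [0.61743297 0.13152   ]
via tap axis 70.47458434853546
hub-end 72.70761283581406 [0.60235281 0.08377447]
plate 70.60267528315701
plate 69.10880950608737
col-tap 70.02928963022606
[([283.5, 253.7, 315.7, 296.1], 0.8)]
```

```bash
python3 -c "
from bench import arm
print(arm.finish_job(), arm.observe()['t'])"
```

```text
the job is handed in; nothing more can be done
the job is handed in; nothing more can be done
```

I pushed the spout round with the closed fingertips until its nozzle was over the white beaker. I then pushed the tap lever round to in line with its pipe, pointing away from the column. The job is handed in; the last clock reading was 14.85 s, with a few camera calls after it.

- **Nozzle:** before I touched the tap, the top camera put it within about 1 mm of the middle of the beaker. A side picture taken earlier suggested up to about 1.5° (4 mm) further round. In the last top picture it is still over the beaker.
- **Lever:** the lever measured 69.4°, 70.5° and 72.7° by three methods. The pipe direction measured 69.1° to 70.6°. I take the lever as fully open to within about 2°; the 72.7° reading, from hand-picked points, disagrees slightly.
- **Other objects:** in the last top picture the beaker and flask, and the red and green look-alikes, are upright where they were. The bottle and jar were outside that crop. I last saw them standing in the earlier pictures, and the arm did not go near them after that.
- **Forces and final position:** the wrist force readings, taken at the end of each move, stayed under 3 N. The arm is parked clear of everything.
- **Check not made:** I tried to view one more side picture at the end, but the picture limit had been reached.

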